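# Hang the weight hanger on the consolidation beam and ease the load on

### The job

Pick up the loaded weight hanger by its flat strap and hang it by the eye in the groove of the pin at the free end of the consolidation frame's beam. Keep hold and lower it gently, by feel, until the beam has come down and its foot rests on the specimen cell; only then let go, so that the load neither drops nor is pushed onto the specimen and the hanger hangs still. Leave the other things where they stand.

Things in the scene. Friction and masses are not known exactly. Their poses are not given: they have to be found in the camera images.
- hanger: Weight hanger, 0.4 to 0.7 kg, 62 mm across, 166 mm tall, standing on its round foot: foot disc and two brass slotted weights (up to z 57 mm), round rod 14 mm thick, on top a flat steel strap with an eye. Origin: centre of the underside; z up along the rod, x along the axis of the eye (either way round will do)
- hanger_strap (a point): On the hanger's axis, z 128 mm: where to grip the strap, 6 mm thick along x, 32 mm wide along y, with straight edges from z 86 to 150 and a round top to z 166 mm. Grip it by the two narrow edges (fingers closing along y); the pin then passes between the fingers. Axes as the hanger's
- hanger_eye (a point): Centre of the hanger's eye, z 150 mm: a round hole 20 mm across, through the strap along the hanger's x, with 6 mm of steel round it. Axes as the hanger's
- beam_pin (a point): Middle of the groove of the pin at the beam's end. Axes move with the beam: -x out of the pin's end, roughly to the robot, z up. Groove 10 mm across, 4.5 mm to either side; then outward a head 15 mm across, ending at 12 mm; inward a collar 18 mm across to 8.5 mm, a shank, at 30 mm the beam, 18 mm wide, 22 deep. A hung eye's centre is 5 mm below this point
- beam (a joint): Tilt of the steel beam, rad; pivot 160 mm inward of the pin. 0: unloaded, held up at a stop by a balance weight (0.9 N at the pin starts it down), pin 200 mm high and 0.05 rad nose-up. It grows as the pin sinks, freely, until the beam's foot stands firm on the cell: at 0.03 to 0.12 (5 to 19 mm down), by the specimen, not known beforehand
- frame: Fixed blue consolidation frame: base 122x116 mm, pedestal with the cell, two cheeks for the pivot, gauge on a post; 205 mm tall. The pin stands out 55 mm in front of the base, over bare worktop. Origin: underside, on the beam's line, 100 mm inward of the pin; its -x runs to the pin; z up
- beam_foot: Ball foot, 12 mm across, under the beam 55 mm from the pivot (105 mm inward of the pin); unloaded it stands 2 to 6 mm over the flat steel cap of the aluminium specimen cell (76 mm across, on the blue pedestal, fixed) and comes down on it as the pin sinks. Origin: centre of the ball, 39 mm below the beam's middle
- retort_stand: Fixed tall stand to the robot's left, in the way of the arm: a thin upright rod at world (0.62, 0.42), 610 mm tall, with a clamp at 300 mm height that carries a level iron ring, 100 mm across, over world (0.39, 0.42), and its stem between. Pass over the ring or keep clear. Origin: middle of its foot plate, z up
- sieve_case: Fixed open wooden weight case between the hanger and the frame, 130x220 mm, box 50 mm tall; its lid stands open along the far long edge, up to 175 mm above the worktop. Carry the hanger over it or round it. Origin: centre of the box's underside, z up
- amber_bottle: Brown bottle with a black screw cap, 54 mm across, 99 mm tall; bystander; origin: centre of its underside
- slide_box: White carton 52x72x35 mm with a green band; bystander; origin: centre of its underside
- beaker: Glass beaker 78x87 mm, 94 mm tall; bystander; origin: centre of its underside
Not all that is in view belongs to the job. What is shaped like the hanger but purple is not meant.

How it is judged:
By the outcome, as a careful person would: the job done as asked, in the order asked, and still so for the second after the job is handed in, with the robot touching nothing.
It also fails if it takes over 58 s, if anything falls off the work surface, if the arm or the gripper's body presses on something with over 40 N, if the wrist force passes 120 N, or if a joint passes its speed limit or range.

### The arm

A 6-joint arm with a two-finger parallel gripper is mounted at the origin on a cart in front of the work surface, level with it; the furniture and walls round the work are solid. World frame = base frame: x ahead of the robot, y to its left, z up, the work surface at z = 0. Lengths are in mm, angles in rad, forces in N, time in s.
With the tool pointing down it reaches from about 400 to 925 mm from the base axis. Payload 12.5 kg.
Tool frame: the origin (TCP) lies midway between the tips of the shut fingers; the grasp point (between the pads) lies 19 mm behind it; z points along the fingers, y is the line along which they close (so a half turn about z gives the same grasp; the last joint's range is limited). The gripper opens to 95 mm and grips with 3 to 60 N. Pads are 20 mm wide; open, the fingers measure 119 mm over their backs; the gripper's body (75 mm by 180 mm) begins 59 mm behind the grasp point.
Start: joints at [1.184, 0.491, 1.559, -0, 1.092, -0.106], TCP at [173.185, 600.544, 214.661] pointing down, gripper open.
Joint ranges: [-3.1, 3.1], [-0.84, 2.19], [0.05, 2.79], [-1.13, 4.28], [0.06, 2.93], [-2.69, 2.69]. Speed limits (rad/s): [2.22, 2.22, 2.79, 3.14, 3.14, 3.14].

### API

Orientations are given as [roll, pitch, yaw] about the fixed x, y, z axes, in that order (R = Rz(yaw) Ry(pitch) Rx(roll)).
In Python, from cell import * gives the robot as it stands.
- The arm moves only by the tool servo_tool, never from a script. Its argument "moves" is one flat list of numbers, 5 for each row, row after row: the shift along the world's x, y, z as a fraction of full scale, then the turn about the world's z as a fraction of full scale, then the opening, from 0 (shut) to 1 (fully open). A call has 1 to 12 rows; each row is the pose to reach, as a shift and turn from the pose commanded when the call began, turning the shorter way round; what a row does not reach only later rows make up. Full scale, the value 1, is 400 mm for a shift and 180 degrees for a turn. A row lasts 1/12 s, in which the tool goes at most 41.7 mm and 7.16 degrees, less where a joint would pass 70% of its speed; a pose out of reach is approached as far as the arm can. A call with a number of a shift or a turn outside -1 to 1 is refused whole. A call with a gripper value outside its range is refused whole. The fingers move at their own pace and stop on an object; the grip force is fixed at half the most. Time passes only in rows, so rows that repeat a pose let the fingers close. It gives the time, the measured TCP pose, the force, the opening and the grip force at its end, in the units of the state.
- state(): the state, without advancing time (a new reading comes with each control period).
- read_camera(name): name is "scene" or "side" or "wrist"; returns (picture, depth): 400x640x3 uint8, blue, green, red; 400x640 float32, mm along the optical axis (not along the pixel's ray), 0 where there is no reading.
- get_calibration(name): a dict with "K" (3x3 intrinsics, pixels), "R" (3x3) and "t" (3): a world point X has camera coordinates R X + t. Camera axes: x right, y down, z forward; pixel columns grow to the right and rows downward; lengths in mm; the calibration is good to about 2 mm. A picture is of the moment at which its call begins: read the wrist's pose just before it. get_calibration takes no time and is no camera call; for the wrist camera it gives the pose at the moment of the call.
- job_done(): hands the job in; it is judged then, once.
The state is a dict: "t": time; "joints": joint angles; "qvel": joint speeds; "tau": joint torques, N m; "eef_pos": TCP position; "tcp_rot": TCP orientation; "ft_force": force on the tool from outside, world axes, zero at the start; "moment": the same for the moment, N m; "opening": opening from 0.0 (shut) to 1.0 (fully open); "grip_force": force on a finger pad.
Only numpy, scipy, OpenCV 4.12 (cv2) and the standard library are available. Lean on these libraries where they do the work, as an engineer would, in place of code of your own. Each camera call takes 0.05 s, during which the arm holds its last target. There are 200 camera calls.

## Working session

There is one attempt and no reset: what is moved stays moved. The work goes in short steps, Python scripts to look and compute and a tool call to move; the robot and the scene stay as the last step left them, time stands still between calls to the robot, and variables do not carry over. Pictures are saved under pics/ and viewed, at most 10 in all, crops included, and the job is handed in when it is done.

Besides the shell and the picture viewer there is one more tool, called after "Emit:" by a JSON object that holds its "api" and its "payload". servo_tool: Moves the arm, as the interface text tells. Its arguments: {"type":"object","properties":{"moves":{"type":"array"}},"required":["moves"]}

```bash
mkdir -p pics; ls; cat > h.py <<'E'
from cell import *
import numpy as np, cv2
def grab(n):
    c=get_calibration(n); im,d=read_camera(n); return im,d,c
def world(c,d):
    K,R,t=[np.array(c[k],float) for k in("K","R","t")]
    v,u=np.mgrid[:d.shape[0],:d.shape[1]]
    P=np.stack([(u-K[0,2])/K[0,0]*d,(v-K[1,2])/K[1,1]*d,d],-1)
    W=(P-t)@R; W[d<=0]=np.nan; return W
E
python3 - <<'E'
from h import *
for n in("scene","side"):
    im,d,c=grab(n); cv2.imwrite(f"pics/{n}0.png",im); np.savez(f"{n}0.npz",im=im,d=d,**c)
    print(n,c)
s=state();print(s)
E
```

```text
pics
scene {'K': array([[396.44150262,   0.        , 321.1021092 ],
       [  0.        , 396.44150262, 194.57446036],
       [  0.        ,   0.        ,   1.        ]]), 'R': array([[-0.44432271, -0.89552718,  0.02466564],
       [-0.37628948,  0.16157116, -0.91230531],
       [ 0.81300895, -0.41463939, -0.4087672 ]]), 't': array([ 199.70844532,  316.17487177, 1256.42160866])}
side {'K': array([[502.36443134,   0.        , 314.78825311],
       [  0.        , 502.36443134, 193.7182014 ],
       [  0.        ,   0.        ,   1.        ]]), 'R': array([[ 0.70492799, -0.70923535,  0.00785737],
       [-0.58678541, -0.58937333, -0.55526747],
       [ 0.39844625,  0.38681299, -0.83163471]]), 't': array([-383.20859485,  351.89548824, 1675.61797978])}
{'t': 0.1, 'joints': array([ 1.18439464e+00,  4.91485122e-01,  1.55936922e+00,  1.50872658e-05,
        1.09167656e+00, -1.05621138e-01]), 'qvel': array([ 0.00108193, -0.00103409, -0.00203165, -0.00064033, -0.00026261,
       -0.00018209]), 'tau': array([ 2.52641781e-03, -6.13619900e+01, -2.58606452e+01,  6.94437046e-02,
        4.69782762e-02, -1.64804243e-05]), 'eef_pos': array([173.10310568, 600.34319087, 214.13561719]), 'tcp_rot': array([-3.14066104e+00, -1.12222499e-04,  2.86080509e+00]), 'ft_force': array([ 0.1050222 , -0.43572021,  0.26222006]), 'moment': array([-0.02884386, -0.0094219 ,  0.0058828 ]), 'grip_force': 0.0, 'opening': 0.997888809022871}
```

View pics/scene0.png

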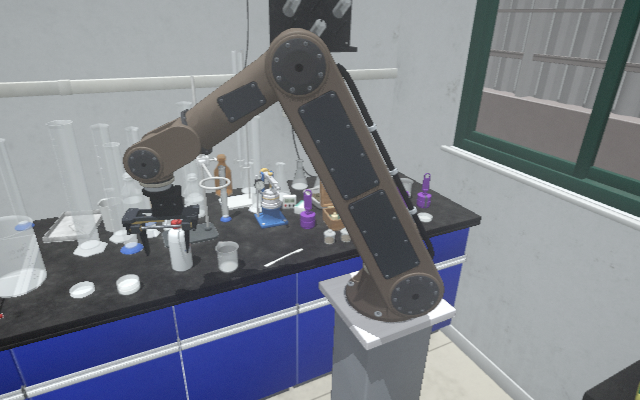

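View pics/side0.png

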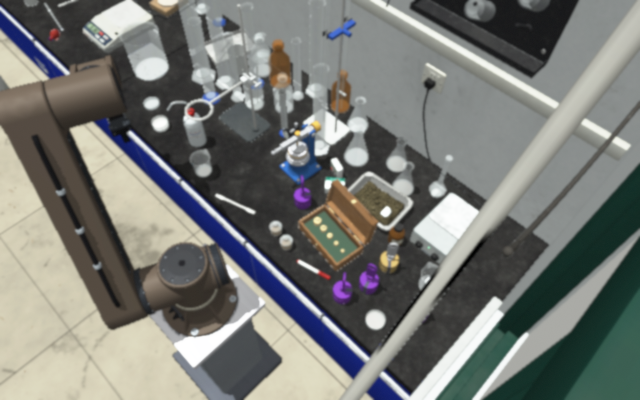

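The scene view shows the blue frame at (270,205), with purple look-alikes at (308,215) and (424,195). In the side view the frame is at (300,155) and the case at (335,225). The hanger-shaped things there are at (390,258) in brass/steel, and at (303,195), (343,290) and (369,280) in purple. The brass one at (390,258) fits the description. I'll confirm it in a crop.

```bash
python3 - <<'E'
from h import *
z=np.load("side0.npz"); im=z["im"]; W=world(z,z["d"])
a=cv2.resize(im[215:305,320:440],None,fx=5,fy=5,interpolation=cv2.INTER_CUBIC)
b=cv2.resize(im[105:215,260:350],None,fx=4,fy=4,interpolation=cv2.INTER_CUBIC)
cv2.imwrite("pics/c1.png",a)
cv2.imwrite("pics/c2.png",cv2.resize(im[105:185,260:350],None,fx=7,fy=7,interpolation=cv2.INTER_CUBIC))
for u,v in[(390,240),(392,250),(390,258),(388,265),(303,195),(343,290),(369,280),(300,155),(277,150),(283,147),(318,125),(345,190),(375,225),(335,265),(302,225),(190,105),(397,260)]:
    print(u,v,W[v,u].round(0),im[v,u])
E
```

```text
390 240 [ 608. -311.   27.] [40 59 78]
392 250 [ 534. -365.  125.] [102 101 100]
390 258 [ 534. -366.   69.] [139 138 136]
388 265 [ 516. -375.   54.] [125 143 152]
303 195 [509.  27.  59.] [113  44  83]
343 290 [ 333. -336.   83.] [103  40  75]
369 280 [ 424. -368.   67.] [155  60 113]
300 155 [595. 130. 124.] [216 213 212]
277 150 [511. 158. 203.] [199 198 194]
283 147 [538. 156. 199.] [176 175 171]
318 125 [699. 140. 200.] [100 196 230]
345 190 [ 575. -112.  168.] [ 83 118 153]
375 225 [ 554. -270.  147.] [ 60  81 103]
335 265 [ 393. -246.   46.] [ 61  89 119]
302 225 [423. -55.  46.] [ 78 111 145]
190 105 [517. 732.  -1.] [130 132 131]
397 260 [ 549. -385.   60.] [ 93 147 169]
```

View pics/c1.png

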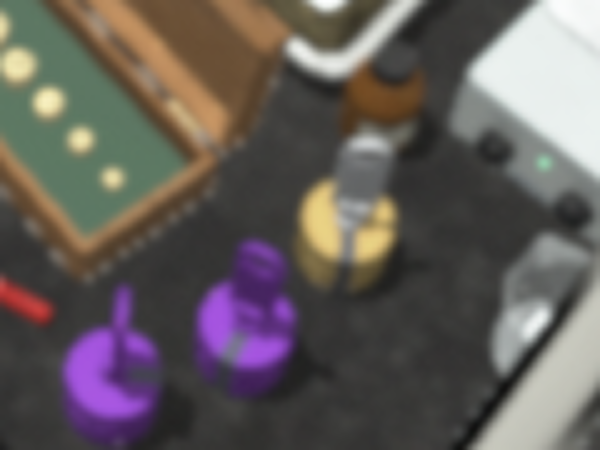

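View pics/c2.png

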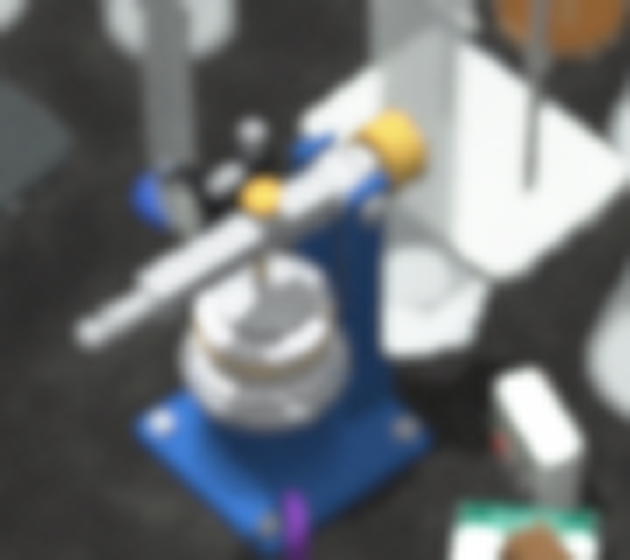

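The crop confirms it: brass weights with a steel strap at side (390,258). The two next to it are purple decoys. The frame crop puts the pin tip near side (272,153). Next I measure the hanger axis, the strap direction and the pin from depth.

```bash
python3 - <<'E'
from h import *
z=np.load("side0.npz"); im=z["im"]; W=world(z,z["d"])
def fit(m,name):
    P=W[m]; c=P[:,:2].mean(0); e,v=np.linalg.eigh(np.cov((P[:,:2]-c).T)); 
    print(name,len(P),c.round(1),np.sqrt(e).round(1),"minor ang",np.degrees(np.arctan2(v[1,0],v[0,0])).round(1),"major",np.degrees(np.arctan2(v[1,1],v[0,1])).round(1),P[:,2].min().round(),P[:,2].max().round())
n=np.hypot(W[...,0]-534,W[...,1]+366)
fit((n<35)&(W[...,2]>95),"strap")
m=(n<55)&(W[...,2]>15)&(W[...,2]<85)&(im[...,2]>im[...,0]+35.)
vu=np.argwhere(m);print(vu.min(0),vu.max(0))
top=m&(W[...,2]>50); fit(top,"top"); (cc,r)=cv2.minEnclosingCircle(W[top][:,:2].astype(np.float32));print(cc,r)
for v in range(242,258): print(v,[(u,*W[v,u].round(0)) for u in range(384,400) if n[v,u]<40 and W[v,u,2]>85][::2])
# pin/beam
n=np.hypot(W[...,0]-540,W[...,1]-156)
g=im.astype(int).max(2)-im.astype(int).min(2)
m=(W[...,2]>175)&(W[...,2]<225)&(W[...,0]>490)&(W[...,0]<720)&(W[...,1]>100)&(W[...,1]<190)&(g<25)
for x in range(490,720,10):
    k=m&(W[...,0]>=x)&(W[...,0]<x+10)
    if k.any(): print(x,k.sum(),W[k].mean(0).round(1),np.argwhere(k).mean(0).round(1))
E
```

```text
strap 104 [ 534.  -361.9] [2.2 9.4] minor ang -143.0 major 127.0 96.0 170.0
[251 379] [270 398]
top 151 [ 529.7 -362.8] [13.  18.8] minor ang -154.5 major 115.5 50.0 84.0
(534.1878662109375, -361.7803649902344) 32.40949249267578
242 []
243 [(390, np.float64(530.0), np.float64(-353.0), np.float64(162.0)), (392, np.float64(533.0), np.float64(-358.0), np.float64(167.0)), (394, np.float64(536.0), np.float64(-363.0), np.float64(169.0)), (396, np.float64(543.0), np.float64(-366.0), np.float64(163.0))]
244 [(388, np.float64(530.0), np.float64(-347.0), np.float64(147.0)), (390, np.float64(529.0), np.float64(-354.0), np.float64(160.0)), (392, np.float64(528.0), np.float64(-361.0), np.float64(169.0)), (394, np.float64(533.0), np.float64(-366.0), np.float64(170.0)), (396, np.float64(541.0), np.float64(-369.0), np.float64(162.0))]
245 [(388, np.float64(530.0), np.float64(-348.0), np.float64(143.0)), (390, np.float64(530.0), np.float64(-355.0), np.float64(152.0)), (397, np.float64(542.0), np.float64(-372.0), np.float64(159.0))]
246 [(388, np.float64(524.0), np.float64(-352.0), np.float64(148.0)),
[... 3453 characters left out ...]
9.5]
530 19 [534.8 158.4 199.9] [146.9 281.8]
540 22 [545.1 157.1 202.7] [145.  284.2]
550 17 [555.4 157.4 200.5] [143.8 286.2]
560 19 [564.7 155.9 202.5] [142.2 288.4]
570 19 [575.  154.2 201.4] [141.1 290.8]
580 15 [585.3 154.2 198.8] [140.  292.9]
590 26 [594.8 163.4 196. ] [137.7 293.1]
600 20 [603.9 160.7 195.5] [136.8 295.4]
610 11 [614.8 147.8 194.6] [137.3 300.1]
620 16 [625.9 149.3 198.8] [134.6 302. ]
630 14 [635.  149.6 198.1] [133.4 303.7]
640 23 [646.  150.8 197.8] [131.6 305.7]
650 19 [655.2 145.2 198.8] [130.9 308.5]
660 17 [664.1 145.7 200.7] [129.2 310.2]
670 14 [674.7 148.7 197.8] [127.7 311.6]
680 7 [683.5 157.2 193.2] [126.  311.7]
710 22 [718.7 172.8 203.1] [116.9 315.5]
```

Emit:
{"api": "servo_tool", "payload": {"moves": [0,0,0.39,0,1,0,0,0.39,0,1,0,0,0.39,0,1,0,0,0.39,0,1,0.32,-0.55,0.39,-0.3,1,0.32,-0.55,0.39,-0.3,1,0.32,-0.55,0.39,-0.3,1,0.32,-0.55,0.39,-0.3,1,0.32,-0.55,0.39,-0.3,1,0.32,-0.55,0.39,-0.3,1,0.32,-0.55,0.39,-0.3,1,0.32,-0.55,0.39,-0.3,1]}}

```text
t: 1.1
eef_pos: [302.3, 378.4, 370.8]
tcp_rot: [3.141, 0.0, 1.908]
ft_force: [0.3, 0.8, -0.9]
opening: 0.997
grip_force: 0.0
```

Emit:
{"api": "servo_tool", "payload": {"moves": [0.42,-0.94,0,-0.4,1,0.42,-0.94,0,-0.4,1,0.42,-0.94,0,-0.4,1,0.42,-0.94,0,-0.4,1,0.42,-0.94,0,-0.4,1,0.42,-0.94,0,-0.4,1,0.42,-0.94,0,-0.4,1,0.42,-0.94,0,-0.4,1,0.42,-0.94,0,-0.4,1,0.42,-0.94,0,-0.4,1,0.42,-0.94,0,-0.4,1,0.42,-0.94,0,-0.4,1]}}

```text
t: 2.1
eef_pos: [469.5, 3.0, 370.0]
tcp_rot: [-3.141, 0.001, 0.658]
ft_force: [-0.5, 0.3, 0.2]
opening: 0.999
grip_force: 0.0
```

```bash
python3 - <<'E'
from h import *
print(state()["eef_pos"],state()["tcp_rot"])
im,d,c=grab("side"); cv2.imwrite("pics/s1.png",im)
im,d,c=grab("wrist"); cv2.imwrite("pics/w1.png",im); print(c, d.min(),d.max())
E
```

```text
[469.46483958   3.02043909 370.01799265] [-3.14064017e+00  9.68645560e-04  6.58276308e-01]
{'K': array([[289.14936098,   0.        , 317.82271236],
       [  0.        , 289.14936098, 197.79029547],
       [  0.        ,   0.        ,   1.        ]]), 'R': array([[ 6.14277734e-01, -7.89089489e-01, -8.02199327e-04],
       [-7.54746059e-01, -5.87838661e-01,  2.91211427e-01],
       [-2.30263440e-01, -1.78279239e-01, -9.56658383e-01]]), 't': array([-285.34337755,  278.00888636,  649.38068041])} 0.0 1604.12
```

Emit:
{"api": "servo_tool", "payload": {"moves": [0.17,-0.91,-0.15,0,1,0.17,-0.91,-0.15,0,1,0.17,-0.91,-0.15,0,1,0.17,-0.91,-0.15,0,1,0.17,-0.91,-0.15,0,1,0.17,-0.91,-0.15,0,1,0.17,-0.91,-0.15,0,1,0.17,-0.91,-0.15,0,1,0.17,-0.91,-0.15,0,1,0.17,-0.91,-0.15,0,1,0.17,-0.91,-0.15,0,1]}}

```text
t: 3.12
eef_pos: [537.5, -359.4, 309.4]
tcp_rot: [-3.14, 0.0, 0.662]
ft_force: [0.1, 1.1, 0.2]
opening: 1.002
grip_force: 0.0
```

```bash
python3 - <<'E'
from h import *
s=state();print(s["eef_pos"],s["tcp_rot"],s["joints"])
im,d,c=grab("wrist"); cv2.imwrite("pics/w2.png",im); W=world(c,d); np.savez("w2.npz",im=im,d=d,**c)
n=np.hypot(W[...,0]-536,W[...,1]+360)
for lo,hi in((90,120),(100,150),(120,150),(155,172)):
    m=(n<24)&(W[...,2]>lo)&(W[...,2]<hi); P=W[m][:,:2]
    if len(P)<5: continue
    r=cv2.minAreaRect(P.astype(np.float32)); e,v=np.linalg.eigh(np.cov(P.T))
    print(lo,len(P),P.mean(0).round(1),np.sqrt(e).round(1),np.degrees(np.arctan(v[1,0]/v[0,0])).round(1),r)
m=(n<45)&(W[...,2]>51)&(W[...,2]<62); print(m.sum(),cv2.minEnclosingCircle(W[m][:,:2].astype(np.float32)),np.median(W[m][:,2]))
E
```

```text
[ 537.48945223 -359.4464808   309.36680743] [-3.13961204e+00  3.12793174e-04  6.62292624e-01] [-6.91589473e-01  4.51815617e-01  1.36883277e+00  1.24606615e-04
  1.32294579e+00  2.16883849e-01]
90 112 [ 541.9 -359.6] [0.2 9.4] 38.2 ((541.8380126953125, -359.8841857910156), (1.1693265438079834, 31.643552780151367), 38.035987854003906)
100 261 [ 541.5 -360.1] [1.1 8.8] 38.2 ((539.9335327148438, -361.3558654785156), (5.834513187408447, 31.69172477722168), 38.34990692138672)
120 173 [ 541.3 -360.3] [1.3 8.5] 38.2 ((539.8377075195312, -361.2710876464844), (5.787839889526367, 31.451194763183594), 38.148311614990234)
155 146 [ 540.  -361.2] [1.8 8.2] 38.1 ((539.875732421875, -361.3971252441406), (6.099982261657715, 30.012582778930664), 38.69900131225586)
817 ((539.903564453125, -361.3824462890625), 30.77321434020996) 56.032883384058145
```

View pics/w2.png

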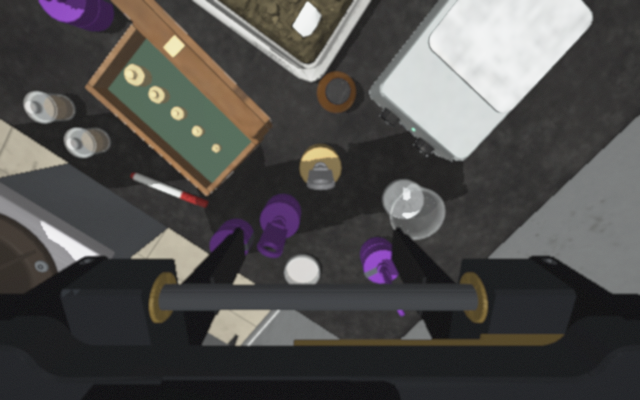

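The wrist view shows the hanger alone at (320,168), clear of the lid corner at (268,125) and the bottle at (337,92). I'll descend with the fingers partly closed, then grip.

Emit:
{"api": "servo_tool", "payload": {"moves": [0.006,-0.005,-0.15,0.002,0.6,0.006,-0.005,-0.15,0.002,0.6,0.006,-0.005,-0.25,0.002,0.6,0.006,-0.005,-0.35,0.002,0.6,0.006,-0.005,-0.43,0.002,0.6,0.006,-0.005,-0.5,0.002,0.6,0.006,-0.005,-0.5,0.002,0.6,0.006,-0.005,-0.5,0.002,0.2,0.006,-0.005,-0.5,0.002,0.2,0.006,-0.005,-0.5,0.002,0.2,0.006,-0.005,-0.5,0.002,0.2,0.006,-0.005,-0.5,0.002,0.2]}}

```text
t: 4.17
eef_pos: [539.9, -361.5, 112.5]
tcp_rot: [3.14, -0.001, 0.668]
ft_force: [-0.8, 2.2, 8.7]
opening: 0.333
grip_force: 30.0
```

Emit:
{"api": "servo_tool", "payload": {"moves": [0,0,0,0,0,0,0,0,0,0,0,0,0,0,0,0,0,0,0,0]}}

```text
t: 4.5
eef_pos: [540.0, -361.5, 112.5]
tcp_rot: [3.14, -0.001, 0.668]
ft_force: [-1.9, 2.9, 8.0]
opening: 0.334
grip_force: 30.0
```

Emit:
{"api": "servo_tool", "payload": {"moves": [0,0,0.02,0,0,0,0,0.1,0,0,0,0,0.2,0,0,0,0,0.3,0,0,0,0,0.4,0,0,0,0,0.5,0,0,0,0,0.55,0,0,0,0,0.55,0,0,0,0,0.55,0,0]}}

```text
t: 5.25
eef_pos: [539.3, -361.3, 330.7]
tcp_rot: [3.141, -0.0, 0.668]
ft_force: [-0.7, 1.0, -6.1]
opening: 0.336
grip_force: 30.0
```

```bash
python3 - <<'E'
from h import *
s=state();print(s["eef_pos"],s["tcp_rot"],s["ft_force"],s["opening"],s["moment"])
im,d,c=grab("wrist"); cv2.imwrite("pics/w3.png",im)
W=world(c,d)
n=np.hypot(W[...,0]-540,W[...,1]+361); h=s["eef_pos"][2]-112.5
m=(n<45)&(abs(W[...,2]-57-h)<8); print(m.sum(),cv2.minEnclosingCircle(W[m][:,:2].astype(np.float32)),np.median(W[m][:,2])-h)
m=(n<30)&(W[...,2]>153+h)&(W[...,2]<175+h); P=W[m]; print(len(P),P.mean(0),P[:,2].max()-h,cv2.minAreaRect(P[:,:2].astype(np.float32)) if len(P) else 0)
E
```

```text
[ 539.26017953 -361.28306479  330.73234126] [ 3.14085421e+00 -8.38996282e-05  6.67862179e-01] [-0.71400322  1.01957562 -6.10757237] 0.33551563620162 [-0.13302104  0.09919059  0.00726023]
2687 ((538.9756469726562, -361.7503356933594), 30.9444522857666) 56.09725379227069
1284 [ 544.97869195 -357.50196513  380.33568262] 174.97928494934615 ((539.686279296875, -361.7546081542969), (24.789283752441406, 50.19457244873047), 38.82680130004883)
```

Emit:
{"api": "servo_tool", "payload": {"moves": [-0.01,0.05,0,-0.03,0,-0.03,0.14,0,-0.06,0,-0.05,0.24,0,-0.09,0,-0.07,0.34,0,-0.12,0,-0.09,0.44,0,-0.15,0,-0.12,0.54,0,-0.18,0,-0.14,0.64,0,-0.21,0,-0.16,0.74,0,-0.243,0,-0.18,0.84,0,-0.243,0,-0.2,0.93,0,-0.243,0,-0.21,1,0,-0.243,0,-0.21,1,0,-0.243,0]}}

```text
t: 6.3
eef_pos: [453.5, 42.5, 328.7]
tcp_rot: [-3.14, 0.004, -0.092]
ft_force: [0.1, 0.4, -4.4]
opening: 0.336
grip_force: 30.0
```

Emit:
{"api": "servo_tool", "payload": {"moves": [0,0.08,0,0,0,0,0.16,0,0,0,0,0.24,0,0,0,0,0.31,0,0,0,0,0.31,0,0,0,0,0.31,0,0,0]}}

```text
t: 6.8
eef_pos: [454.8, 163.3, 328.5]
tcp_rot: [3.14, 0.004, -0.093]
ft_force: [-0.2, -0.1, -5.8]
opening: 0.333
grip_force: 30.0
```

```bash
python3 - <<'E'
from h import *
s=state();print(s["eef_pos"],s["tcp_rot"],s["ft_force"],s["opening"],s["joints"])
im,d,c=grab("wrist"); cv2.imwrite("pics/w4.png",im); np.savez("w4.npz",im=im,d=d,**c)
W=world(c,d)
m=(W[...,2]>180)&(W[...,2]<212)&(W[...,0]>485)&(W[...,0]<560)&(W[...,1]>130)&(W[...,1]<185)
for x in range(485,560,3):
    k=m&(W[...,0]>=x)&(W[...,0]<x+3)
    if k.any(): P=W[k]; print(x,k.sum(),P[:,1].min().round(1),P[:,1].max().round(1),P[:,2].max().round(1),np.argwhere(k).mean(0).round())
E
```

```text
[454.79691037 163.31354145 328.49183364] [ 3.14011331  0.00386057 -0.09296988] [-0.15117056 -0.14039801 -5.80161812] 0.3325480733295914 [ 2.08102767e-01  1.79680821e-01  1.72042565e+00 -2.82797914e-04
  1.24561180e+00  1.87195702e+00]
491 1 159.7 159.7 200.7 [154. 317.]
494 33 157.4 169.9 205.3 [153. 313.]
497 43 157.1 170.6 206.4 [150. 313.]
500 39 157.0 170.4 206.5 [147. 312.]
503 30 158.6 168.0 203.4 [144. 312.]
506 31 158.3 167.7 203.4 [141. 313.]
509 37 155.0 171.3 206.7 [138. 313.]
512 53 154.8 171.2 207.2 [135. 312.]
515 39 156.4 168.8 204.1 [132. 312.]
518 40 156.2 168.5 204.6 [129. 312.]
521 41 155.9 168.1 204.3 [126. 312.]
524 40 155.6 167.9 204.0 [122. 312.]
527 42 155.3 167.5 203.8 [119. 312.]
530 42 155.1 167.3 203.6 [116. 312.]
533 43 153.8 167.9 207.0 [113. 312.]
536 58 152.6 169.2 208.2 [110. 312.]
539 60 152.3 170.0 208.7 [107. 311.]
542 63 152.0 169.6 208.3 [103. 311.]
545 63 151.8 169.3 208.4 [100. 311.]
548 62 151.5 169.0 208.1 [ 97. 311.]
551 65 151.2 168.6 208.7 [ 93. 311.]
554 63 151.0 168.3 208.1 [ 90. 311.]
557 60 151.6 168.8 208.0 [ 86. 310.]
```

View pics/w4.png

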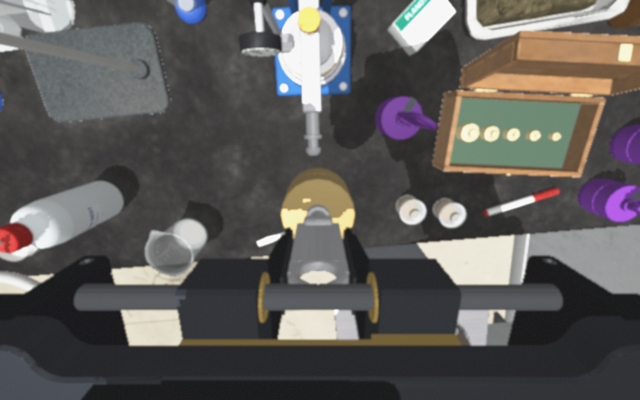

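The wrist view shows the pin at (312,145) with nothing beside it. Its head starts at x≈493.5 and the groove is at about (505.5,163.1,200). The held hanger is in line with it at (318,215). Next I descend in front of the pin.

Emit:
{"api": "servo_tool", "payload": {"moves": [0,0.01,-0.08,0.006,0,0,0.01,-0.17,0.006,0,0,0.01,-0.26,0.006,0,0,0.01,-0.34,0.006,0,0,0.01,-0.39,0.006,0,0,0.01,-0.414,0.006,0,0,0.01,-0.414,0.006,0,0,0.01,-0.414,0.006,0,0,0.01,-0.414,0.006,0]}}

```text
t: 7.6
eef_pos: [456.3, 166.3, 166.2]
tcp_rot: [-3.141, -0.002, -0.077]
ft_force: [0.3, 0.2, -4.8]
opening: 0.337
grip_force: 30.0
```

```bash
cat > meas.py <<'E'
from h import *
import sys
s=state();print(s["t"],s["eef_pos"],s["tcp_rot"],s["ft_force"],s["opening"])
im,d,c=grab("wrist"); cv2.imwrite(sys.argv[1],im)
W=world(c,d); X,Y,Z=[W[...,i] for i in range(3)]
T=s["eef_pos"]
m=(Z>185)&(Z<213)&(X>T[0]+12)&(X<565)&(abs(Y-163)<22)
xs=[];ys=[]
for x in range(int(T[0])+12,565,3):
    k=m&(X>=x)&(X<x+3)
    if k.sum()>5:
        P=W[k]; y0,y1=P[:,1].min(),P[:,1].max(); print(x,k.sum(),((y0+y1)/2).round(1),(y1-y0).round(1),P[:,2].max().round(1)); xs.append(x+1.5);ys.append((y0+y1)/2)
p=np.polyfit(xs,ys,1);print("line slope deg",np.degrees(np.arctan(p[0])),"y at 505.5",np.polyval(p,505.5))
n=np.hypot(X-T[0],Y-T[1])
m=(n<24)&(Z>T[2]+44)&(Z<T[2]+56)
if m.sum()>5:
    P=W[m]; e,v=np.linalg.eigh(np.cov(P[:,:2].T)); print("strap top",m.sum(),P.mean(0).round(1),np.degrees(np.arctan(v[1,0]/v[0,0])).round(1),cv2.minAreaRect(P[:,:2].astype(np.float32)),P[:,2].max())
m=(n<45)&(abs(Z-(T[2]-55.5))<5); print("disc",m.sum(),cv2.minEnclosingCircle(W[m][:,:2].astype(np.float32)),np.median(Z[m])-T[2])
E
python3 meas.py pics/w5.png
```

```text
7.6 [456.32520582 166.33885462 166.22311964] [-3.14117712e+00 -1.84772534e-03 -7.70588040e-02] [ 0.25999446  0.15702643 -4.79718999] 0.33733635006215923
468 170 183.0 3.9 212.8
492 49 163.5 11.1 204.3
495 142 163.4 14.4 206.4
498 216 163.3 14.5 206.6
501 148 164.4 12.1 205.2
504 130 163.1 10.0 204.2
507 104 160.9 13.8 204.5
510 217 162.6 17.7 207.2
513 237 162.7 16.9 207.3
516 175 162.1 12.6 204.8
519 176 161.9 12.5 205.0
522 180 161.8 12.9 205.1
525 191 161.6 13.0 204.6
528 188 161.4 12.9 204.7
531 190 161.2 12.8 204.8
534 230 160.7 17.0 208.5
537 298 160.8 17.6 208.9
540 304 160.7 17.6 208.9
543 312 160.6 17.9 208.3
546 321 160.3 17.7 208.7
549 318 160.1 17.7 208.5
552 326 159.9 17.4 208.1
555 332 159.8 17.7 208.0
558 340 159.6 17.7 207.7
561 353 159.4 17.6 208.1
564 113 159.1 17.3 207.7
line slope deg -7.427536814816533 y at 505.5 165.04916798000866
strap top 637 [463.2 166.6 215.8] -6.5 ((456.9287414550781, 166.3734588623047), (42.04883575439453, 24.1688175201416), 85.30716705322266) 222.21496682735884
disc 1809 ((456.3613586425781, 165.99298095703125), 30.955781936645508) -56.9475820195627
```

Emit:
{"api": "servo_tool", "payload": {"moves": [0.02,-0.001,-0.008,0.006,0,0.04,-0.0025,-0.008,0.006,0,0.06,-0.004,-0.008,0.006,0,0.07,-0.0045,-0.008,0.006,0,0.07,-0.0045,-0.008,0.006,0,0.07,-0.0045,-0.008,0.006,0,0.07,-0.0045,-0.008,0.006,0]}}

```text
t: 8.23
eef_pos: [483.3, 164.7, 161.7]
tcp_rot: [3.141, 0.001, -0.058]
ft_force: [0.1, -0.2, -5.3]
opening: 0.337
grip_force: 30.0
```

```bash
python3 meas.py pics/w6.png
```

```text
8.2333 [483.32811458 164.68748303 161.73347413] [ 3.14137742e+00  5.37293036e-04 -5.78247624e-02] [ 0.08219219 -0.20382301 -5.30409942] 0.3368585631289526
495 339 170.7 28.6 212.9
498 234 163.3 14.2 206.4
501 141 164.5 11.8 205.9
504 110 163.0 9.1 203.8
507 53 161.4 11.9 204.9
510 206 162.6 17.9 207.3
513 261 163.0 16.9 207.5
516 157 162.3 12.9 204.7
519 167 162.1 12.8 204.6
522 161 162.0 12.8 204.2
525 173 161.8 12.7 204.5
528 167 161.7 12.6 204.0
531 166 161.5 12.5 204.4
534 130 160.6 17.0 208.1
537 262 160.8 17.5 208.9
540 278 160.6 17.4 208.5
543 280 160.2 17.7 208.3
546 285 160.0 17.7 208.5
549 287 159.9 17.5 208.3
552 294 159.8 17.4 208.1
555 301 159.6 17.3 207.8
558 303 159.4 18.1 207.7
561 320 159.3 18.1 208.2
564 107 159.1 17.9 207.2
line slope deg -5.268474448268414 y at 505.5 163.98295488037144
strap top 652 [490.6 164.8 211.2] -5.0 ((486.70574951171875, 164.77978515625), (41.65670394897461, 29.24134063720703), 85.42036437988281) 217.72180118833617
disc 1665 ((482.98187255859375, 164.41075134277344), 30.989599227905273) -56.95299656958828
```

Emit:
{"api": "servo_tool", "payload": {"moves": [0,0,0.003,0,0,0.015,-0.001,0.003,0,0,0.03,-0.002,0.003,0,0,0.045,-0.003,0.003,0,0,0.0555,-0.0035,0.003,0,0,0.0555,-0.0035,0.003,0,0,0.0555,-0.0035,0.003,0,0]}}

```text
t: 8.87
eef_pos: [505.9, 163.3, 162.8]
tcp_rot: [3.141, 0.0, -0.058]
ft_force: [-0.4, -0.2, -5.7]
opening: 0.332
grip_force: 30.0
```

```bash
python3 meas.py pics/w7.png; python3 -c "
import cv2;a=cv2.imread('pics/w7.png');cv2.imwrite('pics/w7c.png',cv2.resize(a[90:290,230:400],None,fx=3,fy=3))"
```

```text
8.8667 [505.94726814 163.27057745 162.83193378] [ 3.14142668e+00  3.10883406e-04 -5.79451202e-02] [-0.37999094 -0.17390757 -5.71254605] 0.3322472284540794
517 410 170.4 29.1 212.9
520 139 170.2 29.0 204.2
523 138 161.8 12.4 204.2
526 141 161.6 12.2 203.9
529 140 161.4 12.1 204.5
532 86 161.3 12.0 205.6
535 142 160.4 17.0 208.3
538 228 160.6 17.6 208.6
541 236 160.4 17.4 208.9
544 232 160.2 17.4 208.2
547 245 160.1 17.2 208.2
550 253 159.9 18.2 208.0
553 253 159.7 18.0 207.8
556 265 159.6 18.0 208.3
559 258 159.4 17.9 207.5
562 269 159.2 17.8 207.8
line slope deg -10.174452409524523 y at 505.5 168.02061899653842
strap top 637 [512.9 163.5 212.3] -5.4 ((506.4677429199219, 163.41268920898438), (42.17353439331055, 24.592687606811523), 86.68016815185547) 218.81650826460304
disc 1227 ((505.7216491699219, 162.97584533691406), 30.882429122924805) -57.0165428995806
```

View pics/w7c.png

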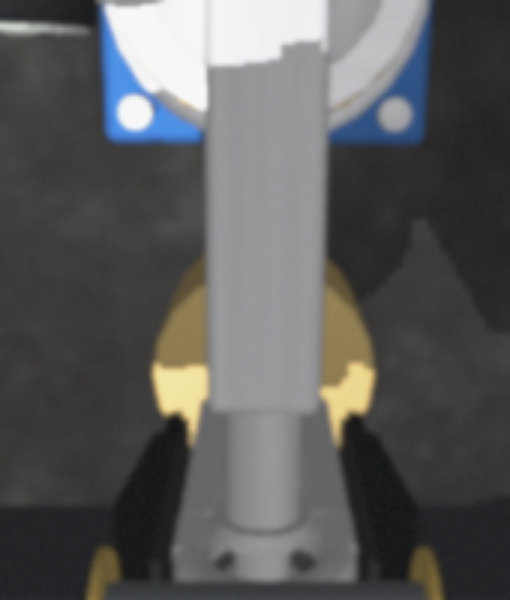

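The crop shows the pin running through the eye, with the collar just behind the strap and no side contact. Now I lower in small steps by feel.

Emit:
{"api": "servo_tool", "payload": {"moves": [-0.001,0,-0.0025,0,0,-0.001,0,-0.005,0,0,-0.001,0,-0.0075,0,0,-0.001,0,-0.01,0,0,-0.001,0,-0.0125,0,0,-0.001,0,-0.0125,0,0,-0.001,0,-0.0125,0,0]}}

```text
t: 9.5
eef_pos: [505.4, 163.3, 158.0]
tcp_rot: [3.141, 0.0, -0.058]
ft_force: [0.3, 0.5, -5.1]
opening: 0.335
grip_force: 30.0
```

Emit:
{"api": "servo_tool", "payload": {"moves": [0,0,-0.0025,0,0,0,0,-0.005,0,0,0,0,-0.005,0,0,0,0,-0.005,0,0]}}

```text
t: 9.83
eef_pos: [505.4, 163.4, 156.1]
tcp_rot: [3.142, -0.0, -0.058]
ft_force: [0.4, -0.3, -5.8]
opening: 0.333
grip_force: 30.0
```

Emit:
{"api": "servo_tool", "payload": {"moves": [0,0,-0.0025,0,0,0,0,-0.005,0,0,0,0,-0.005,0,0,0,0,-0.005,0,0]}}

```text
t: 10.17
eef_pos: [505.3, 163.4, 154.0]
tcp_rot: [3.141, 0.0, -0.058]
ft_force: [-0.5, 0.1, -4.2]
opening: 0.33
grip_force: 30.0
```

Emit:
{"api": "servo_tool", "payload": {"moves": [0,0,-0.002,0,0,0,0,-0.004,0,0,0,0,-0.004,0,0,0,0,-0.004,0,0]}}

```text
t: 10.5
eef_pos: [505.4, 163.3, 152.4]
tcp_rot: [3.141, 0.0, -0.058]
ft_force: [-1.2, 0.4, -4.8]
opening: 0.335
grip_force: 30.0
```

Emit:
{"api": "servo_tool", "payload": {"moves": [0,0,-0.002,0,0,0,0,-0.004,0,0,0,0,-0.004,0,0,0,0,-0.004,0,0]}}

```text
t: 10.83
eef_pos: [505.4, 163.3, 150.8]
tcp_rot: [3.141, 0.0, -0.058]
ft_force: [-0.6, 0.4, -4.0]
opening: 0.331
grip_force: 30.0
```

```bash
python3 meas.py pics/w8.png
```

```text
10.8333 [505.36851641 163.3342429  150.79032344] [ 3.14144528e+00  1.56480501e-04 -5.77284043e-02] [-0.59932096  0.4195166  -3.99140725] 0.33121339831331303
517 486 170.3 29.3 212.9
520 161 162.0 12.9 199.9
523 150 161.8 12.8 199.5
526 160 161.6 12.7 200.3
529 157 161.5 12.6 199.9
532 75 161.5 10.8 199.5
535 170 160.8 17.4 204.0
538 252 160.7 17.5 204.7
541 265 160.5 17.4 204.4
544 265 160.3 18.2 204.6
547 277 160.2 18.1 205.1
550 286 160.0 17.9 204.3
553 283 159.8 17.8 205.0
556 285 159.6 17.6 203.9
559 300 159.2 18.1 204.1
562 300 159.1 17.8 204.0
line slope deg -7.3715879762218135 y at 505.5 165.76257580153649
strap top 1674 [516.2 162.8 199. ] -4.2 ((511.42242431640625, 162.96055603027344), (41.9610710144043, 35.57088851928711), 86.59718322753906) 206.78891009789365
disc 1114 ((505.138916015625, 162.91188049316406), 31.07560157775879) -56.99463406467889
```

Emit:
{"api": "servo_tool", "payload": {"moves": [0,0,-0.0015,0,0,0,0,-0.003,0,0,0,0,-0.003,0,0,0,0,-0.003,0,0]}}

```text
t: 11.22
eef_pos: [505.4, 163.3, 149.6]
tcp_rot: [3.142, 0.0, -0.058]
ft_force: [-0.1, -0.0, -3.5]
opening: 0.335
grip_force: 30.0
```

Emit:
{"api": "servo_tool", "payload": {"moves": [0,0,-0.0015,0,0,0,0,-0.003,0,0,0,0,-0.003,0,0,0,0,-0.003,0,0]}}

```text
t: 11.55
eef_pos: [505.4, 163.3, 148.4]
tcp_rot: [3.141, 0.0, -0.058]
ft_force: [-0.4, 0.5, -4.8]
opening: 0.337
grip_force: 30.0
```

Emit:
{"api": "servo_tool", "payload": {"moves": [0,0,-0.0015,0,0,0,0,-0.003,0,0,0,0,-0.003,0,0,0,0,-0.003,0,0]}}

```text
t: 11.88
eef_pos: [505.4, 163.4, 147.2]
tcp_rot: [3.142, 0.0, -0.058]
ft_force: [-0.6, -0.3, -5.2]
opening: 0.338
grip_force: 30.0
```

Emit:
{"api": "servo_tool", "payload": {"moves": [0,0,-0.0015,0,0,0,0,-0.003,0,0,0,0,-0.003,0,0,0,0,-0.003,0,0]}}

```text
t: 12.22
eef_pos: [505.4, 163.4, 146.1]
tcp_rot: [3.142, -0.0, -0.058]
ft_force: [-1.6, 0.4, -3.3]
opening: 0.333
grip_force: 30.0
```

Emit:
{"api": "servo_tool", "payload": {"moves": [0,0,-0.0015,0,0,0,0,-0.003,0,0,0,0,-0.003,0,0,0,0,-0.003,0,0]}}

```text
t: 12.55
eef_pos: [505.5, 163.4, 145.0]
tcp_rot: [3.142, -0.0, -0.058]
ft_force: [-1.9, 0.6, -0.4]
opening: 0.334
grip_force: 30.0
```

Emit:
{"api": "servo_tool", "payload": {"moves": [0,0,-0.0015,0,0,0,0,-0.003,0,0,0,0,-0.003,0,0,0,0,-0.003,0,0]}}

```text
t: 12.88
eef_pos: [505.4, 163.4, 143.9]
tcp_rot: [-3.142, -0.0, -0.058]
ft_force: [-2.6, 0.1, 4.5]
opening: 0.334
grip_force: 30.0
```

Emit:
{"api": "servo_tool", "payload": {"moves": [0,0,0.0012,0,0,0,0,0.0024,0,0,0,0,0.0024,0,0,0,0,0.0024,0,0]}}

```text
t: 13.22
eef_pos: [505.4, 163.4, 144.5]
tcp_rot: [3.142, 0.0, -0.058]
ft_force: [-1.7, 1.0, 1.1]
opening: 0.334
grip_force: 30.0
```

```bash
python3 - <<'E'
from h import *
F=[]
for i in range(6):
    im,d,c=grab("side"); F.append(state()["ft_force"])
print(np.mean(F,0),np.std(F,0),state()["eef_pos"],state()["moment"])
W=world(c,d); 
E
python3 meas.py pics/w9.png | grep -v "^5[^0]"
```

```text
[-1.89036432 -0.05098236  1.10051723] [0.28690905 0.31913639 0.46276242] [505.3695606  163.34029637 144.56285006] [-0.05199746  0.33372867 -0.00382928]
13.5167 [505.3695606  163.34029637 144.56285006] [ 3.14147073e+00  9.64068967e-05 -5.77249740e-02] [-2.30707997 -0.13999603  0.54931334] 0.3323483625219132
line slope deg -7.310923184161917 y at 505.5 165.62283144288688
strap top 1703 [516.3 162.6 193.2] -4.2 ((511.6506652832031, 162.9120635986328), (41.66435623168945, 35.25515365600586), 86.29844665527344) 200.5519407286243
disc 1090 ((505.3013000488281, 162.91949462890625), 30.76837730407715) -56.94264456526005
```

Emit:
{"api": "servo_tool", "payload": {"moves": [-0.001,0,0.001,0,0,-0.002,0,0.001,0,0,-0.002,0,0.001,0,0,-0.002,0,0.001,0,0]}}

```text
t: 13.9
eef_pos: [505.0, 163.4, 145.1]
tcp_rot: [-3.142, -0.001, -0.058]
ft_force: [2.5, 0.1, -0.1]
opening: 0.333
grip_force: 30.0
```

```bash
python3 - <<'E'
from h import *
F=[];M=[]
for i in range(6):
    im,d,c=grab("side"); F.append(state()["ft_force"]);M.append(state()["moment"])
print(np.mean(F,0),np.std(F,0),state()["eef_pos"],np.mean(M,0))
W=world(c,d);cv2.imwrite("pics/s9.png",im)
E
```

```text
[ 2.80172908  0.01191959 -0.57299804] [0.29419834 0.5333051  0.42039123] [504.69882655 163.33746665 145.05572093] [-0.04924429 -0.18041998  0.02126671]
```

Emit:
{"api": "servo_tool", "payload": {"moves": [0.0012,0,0,0,0,0.0012,0,0,0,0,0.0012,0,0,0,0]}}

```text
t: 14.45
eef_pos: [504.8, 163.3, 144.9]
tcp_rot: [3.141, 0.001, -0.058]
ft_force: [0.2, 0.1, 0.2]
opening: 0.332
grip_force: 30.0
```

```bash
python3 - <<'E'
from h import *
F=[];M=[]
for i in range(6):
    im,d,c=grab("wrist"); F.append(state()["ft_force"]);M.append(state()["moment"])
print(np.mean(F,0),state()["eef_pos"],np.mean(M,0))
W=world(c,d);X,Y,Z=[W[...,i] for i in range(3)]
m=(abs(Y-160)<5)&(X>536)&(X<564)&(Z>185)&(Z<215);print(np.polyfit(X[m],Z[m],1),Z[m].mean())
E
```

```text
[-0.27413701 -0.45028756  0.13154221] [504.84658495 163.33719422 144.96151384] [-0.04374183  0.25406365 -0.00873029]
[1.87607769e-02 1.88394321e+02] 198.72285336205707
```

Side forces and vertical load are now near zero, so the pin carries the hanger and the foot is on the cell. Next I release.

Emit:
{"api": "servo_tool", "payload": {"moves": [0,0,0,0,0.4,0,0,0,0,0.4,0,0,0,0,0.5,0,0,0,0,0.65,0,0,0,0,0.65,0,0,0,0,0.65,0,0,0,0,0.65,0,0,0,0,0.65]}}

```text
t: 15.42
eef_pos: [505.1, 163.3, 145.0]
tcp_rot: [3.142, -0.0, -0.058]
ft_force: [-0.6, -0.2, -0.2]
opening: 0.645
grip_force: 0.0
```

```bash
python3 meas.py pics/w10.png; python3 -c "
import cv2;a=cv2.imread('pics/w10.png');cv2.imwrite('pics/w10c.png',cv2.resize(a[90:330,200:440],None,fx=2.5,fy=2.5))"
```

```text
15.4167 [505.08799114 163.32921455 145.03452169] [ 3.14151545e+00 -3.09381731e-05 -5.77952916e-02] [-0.56267143 -0.15360546 -0.22681586] 0.6452993689441632
517 148 162.1 12.9 194.6
520 147 161.9 12.8 194.5
523 151 161.8 12.7 195.0
526 156 161.6 12.6 195.0
529 155 161.4 12.4 195.2
532 63 159.8 14.2 198.0
535 194 161.0 17.7 199.6
538 265 160.9 17.9 200.2
541 273 160.5 18.2 200.2
544 263 160.3 18.0 200.5
547 285 160.1 17.7 200.4
550 279 159.9 17.5 200.6
553 279 159.8 17.4 200.9
556 304 159.4 17.9 200.3
559 306 159.2 17.7 200.8
562 307 159.0 17.5 200.4
line slope deg -3.8201468268330205 y at 505.5 162.91684860037546
strap top 1202 [517.  162.1 192.7] 88.4 ((517.14208984375, 161.7812957763672), (26.96160888671875, 23.613218307495117), 87.17945098876953) 196.98744979782842
disc 1199 ((505.12939453125, 163.17945861816406), 30.820205688476562) -57.018128595903875
```

View pics/w10c.png

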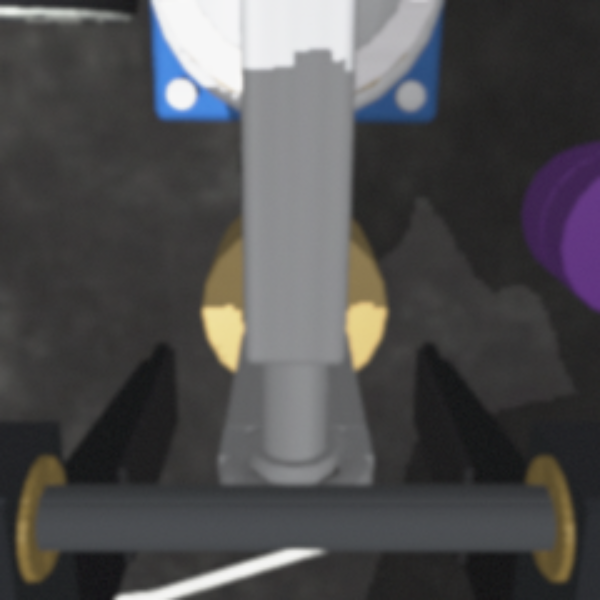

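The crop shows the fingers open clear of the strap, and the hanger hanging on the pin with its weights unmoved. Now I retreat upward.

Emit:
{"api": "servo_tool", "payload": {"moves": [0,0,0.03,0,0.65,0,0,0.08,0,0.65,0,0,0.15,0,0.65,0,0,0.25,0,0.65,0,0,0.35,0,0.65,0,0,0.45,0,0.65,0,0,0.45,0,0.65,0,0,0.45,0,0.65,0,0,0.45,0,0.65]}}

```text
t: 16.22
eef_pos: [504.7, 163.3, 324.3]
tcp_rot: [3.141, 0.001, -0.058]
ft_force: [0.6, -0.5, -0.4]
opening: 0.651
grip_force: 0.0
```

Emit:
{"api": "servo_tool", "payload": {"moves": [-0.02,-0.1,0.02,0,0.65,-0.02,-0.2,0.05,0,0.65,-0.05,-0.3,0.05,0,0.65,-0.05,-0.4,0.05,0,0.65,-0.05,-0.4,0.05,0,0.65,-0.05,-0.4,0.05,0,0.65,-0.05,-0.4,0.05,0,0.65,-0.05,-0.4,0.05,0,0.65,-0.05,-0.4,0.05,0,0.65,-0.05,-0.4,0.05,0,0.65]}}

```text
t: 17.05
eef_pos: [485.1, 4.4, 344.7]
tcp_rot: [-3.142, 0.001, -0.056]
ft_force: [-1.0, -0.0, -1.1]
opening: 0.649
grip_force: 0.0
```

```bash
python3 - <<'E'
from h import *
s=state();print(s["t"],s["eef_pos"],s["ft_force"],s["qvel"])
im,d,c=grab("side"); im2,_,_=grab("side")
a=im[95:215,250:350];print(np.abs(im.astype(int)-im2)[95:215,250:300].max())
cv2.imwrite("pics/end.png",cv2.resize(a,None,fx=5,fy=5,interpolation=cv2.INTER_CUBIC))
E
```

```text
17.05 [485.08631176   4.36960113 344.70257113] [-1.0038193  -0.02279626 -1.12781808] [-0.00473569 -0.00313841 -0.00214286 -0.00162399  0.00172965 -0.0016187 ]
15
```

View pics/end.png

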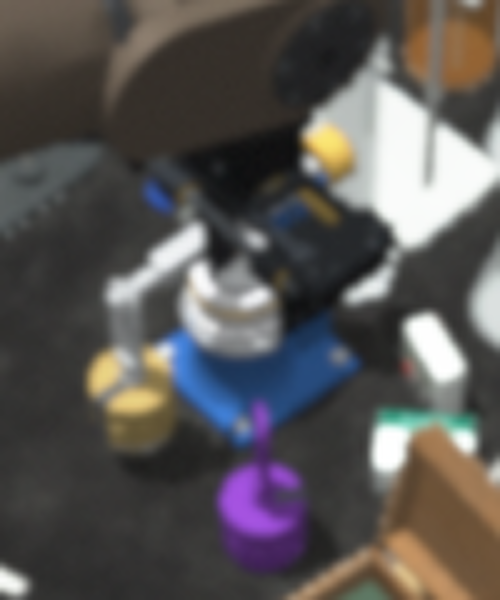

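The last view shows the hanger on the pin at crop (130,300–400), the beam down on the cell and the gripper clear.

```bash
python3 -c "
from cell import *
print(job_done())"
```

```text
the job is handed in; nothing more can be done
None
```

The hanger now hangs still in the pin's groove with the beam's foot on the cell, released at near-zero load and handed in at about 17 s; while feeling for contact I briefly pushed down with about 4.5 N, then backed off before letting go.

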